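# Snap the cheese tools into their clip rack

## Robot

A 6-joint arm with a two-finger parallel gripper is mounted at the origin on the work surface. World frame = base frame: x ahead of the robot, y to its left, z up, the work surface at z = 0. Lengths are in m, angles in rad, forces in N, time in s.
With the tool pointing down it reaches from about 0.2 to 0.875 m from the base axis. Payload 3.4 kg.
Tool frame: the origin (TCP) lies between the finger pads; the fingertips stand 25 mm ahead of it and the grasp point (between the pads) lies 6 mm ahead of it (r.nose_length is the z of the fingertips in the tool frame, in m); z points along the fingers, x is the direction in which the jaws open and shut, and the axes are right-handed (so a half turn about z gives the same grasp; the last joint's range is limited). The gripper opens to 94 mm and grips with 3 to 60 N. Pads are 16 mm wide; open, the fingers measure 119 mm over their backs; the gripper's body (75 mm by 177 mm) begins 78 mm behind the grasp point.
Start: joints at [0.996, 0.276, 1.505, -0, 1.361, -0.121], TCP at [0.252, 0.517, 0.23] pointing down, gripper open.
Joint ranges: [-2.89, 2.89], [-0.75, 2.08], [0.22, 2.7], [-1.18, 4.32], [0.11, 2.71], [-2.7, 2.7]. Speed limits (rad/s): [2.57, 2.57, 3.14, 3.14, 3.14, 3.14].

## Interface

Orientations are given as a unit quaternion [w, x, y, z].
In Python, from plant import r, gripper_to, inverse_kinematics, vision, models, telemetry gives the robot as it stands. Calls block until the motion is done:
- r.move_to(position, orientation): joint-space move of the TCP to a pose.
- r.move_l(position, rot=None, vel=0.15, guard=None): straight line of the TCP; rot=None keeps the orientation; vel is the mean speed in m/s. With guard (N) it stops when the force on the tool has changed by that much, and returns True; else False.
- r.movej(angles): joint-space move.
- gripper_to(opening, f_grip=None): finger opening in m; f_grip is the grip in N (None keeps the last); returns when the fingers have stopped.
- r.hold(seconds).
- inverse_kinematics(position, orientation): joint angles nearest the present ones, or None.
- vision.snapshot(name): name is "scene" or "top" or "wrist"; returns the picture (420x560x3 uint8, red, green, blue); there is no depth.
- vision.get_calibration(name): a dict with "fx", "fy", "cx", "cy" (pixels), "position" and "orientation" of the camera in the world. Camera axes: x right, y down, z forward; pixel columns grow to the right and rows downward; lengths in m; the calibration is good to about 2 mm. A picture is of the moment at which its call begins: read the wrist's pose just before it. get_calibration takes no time and is no camera call; for the wrist camera it gives the pose at the moment of the call.
A pose or a line that the arm cannot do raises r.PlanningError and nothing moves.
- r.sign_off(): hands the job in, once; it reports no verdict.
Trained networks look in the newest picture that a camera, given by its name, has taken for a name from the list of things; names that differ only in an ending like _2 or _b are one class to them, and where a whole thing is asked for, a point or a joint stands for the part that bears it (a point fixed in the world has none). Each returns a list of dicts, best first, with "score" (0 to 1); they miss things now and then, are a little off and sometimes report something else, mostly with a low value. They report only what shows in the picture. A call takes as long as a camera call. They do not tell look-alikes from the thing itself.
- models.boxes_of(thing, camera): "at" ([x, y, z] in m, in world coordinates, good to about 4 mm: the middle of the surface that is visible of it).
- models.regions_of(thing, camera): "pixels" (420x560 bool, what is visible of it).
- models.mark_of(thing, camera): "at" ([x, y, z] in m, in world coordinates, good to about 4 mm: a listed point, or the origin of a listed thing).
Readings, each from a call of its own:
- telemetry.current_t(): time.
- telemetry.current_joints(): joint angles.
- telemetry.current_dq(): joint speeds.
- telemetry.current_joint_efforts(): joint torques, N m.
- telemetry.current_ee_pos(): TCP position.
- telemetry.current_tool_rot(): TCP orientation.
- telemetry.current_wrist_force(): force on the tool from outside, world axes, zero at the start.
- telemetry.current_torque(): the same for the moment, N m.
- telemetry.current_opening(): finger opening in m.
Only numpy, scipy, OpenCV 4.12 (cv2) and the standard library are available. Lean on these libraries where they do the work, as an engineer would, in place of code of your own. Each camera call takes 0.05 s, during which the arm holds its last target.

## Task

Put both tools away in the clip rack, each in the clips of its own colour and snapped fully home at both ends with its handle centred: the yellow brush lies on the table, the black trier only lies loosely on its clips. Press gently, point the brush's head away from the robot like the others, and leave the white scraper and everything else where it is.

Things in the scene. Friction and masses are not known exactly. Their poses are not given: they have to be found in the camera images.
- brush_mid (a point): yellow-handled waxing brush: round handle 20 mm in diameter and 130 mm long, flat head 42 mm wide and 20 mm thick beyond it from x = 65 to 135 mm, 0.12 kg, about 200 mm overall. This point is on the handle's axis half-way along the handle (a thin steel band marks it); x runs along the axis towards the head (handle from x = -65 to +65 mm). It lies flat on the table
- brush: the same brush; same origin and axes
- brush_tip (a point): far end of the brush's head, 135 mm from brush_mid along x
- trier_mid (a point): black-handled cheese trier (sampling iron): round handle 20 mm in diameter and 130 mm long, narrow trough-shaped steel blade, 17 mm wide, beyond it, 0.12 kg, about 200 mm overall. This point is on the handle's axis half-way along the handle (a thin steel band marks it); x runs along the axis towards the head (handle from x = -65 to +65 mm). It lies across the mouths of the black clips, not yet snapped in
- trier: the same trier; same origin and axes
- scraper_mid (a point): white-handled scraper: round handle 20 mm in diameter and 130 mm long, flat steel blade 50 mm wide beyond it, 0.12 kg, about 200 mm overall. This point is on the handle's axis half-way along the handle (a thin steel band marks it); x runs along the axis towards the head (handle from x = -65 to +65 mm). Already home in the white clips; leave it
- yellow_bay_seat (a point): yellow clip bay: where the middle of a handle's axis is when fully home, 62 mm above the table at rest. x: along the handle, towards the heads' side (away from the robot), y across, z up. One of three like bays, 95 mm apart in a row (order of colours varies) on a 12 mm board, 180 x 300 mm. Two spring clips, 14 mm wide, at x = -50 and +50 mm, open upward; see black_bay_seat
- black_bay_seat (a point): same point in the black bay. In every bay: clip throats 15 mm wide, flared lips up to 21 mm above this point and 22 mm to either side. A handle laid on both mouths stays with its axis 16 mm above this point; pressed down with some 7 to 14 N per clip it snaps in onto rubber seats. Shut fingers fit down on the handle within 28 mm of its middle, clear of the lips
- white_bay_seat (a point): same point in the white bay, which holds the scraper. In every bay, between the clips (x within 25 mm) solid cheeks, 13 to 29 mm to either side, rise to 2 mm above this point: fingers cannot stay round a handle that goes home; lay it on the mouths, let go and press on its back
- wheel_yellow: bystander, loose: yellow cheese wheel, diameter 120 mm, height 55 mm; origin under its centre
- wheel_black: bystander, loose: black cheese wheel, diameter 130 mm, height 50 mm; origin under its centre
- small_wheel: bystander, loose: small yellow cheese wheel, diameter 90 mm, height 45 mm; origin under its centre
- jar: bystander, loose: amber jar with yellow cap, diameter 68 mm, height 85 mm; origin under its centre
- spatula: bystander, loose: spatula 190 mm long lying flat; origin under it, handle to -x
- yellow_bay: fixed foot plate of the yellow bay, 150 x 70 mm; origin 50 mm under the seat point at rest. In every bay the clips stand on rubber buffers above it: pressed with more than about 3 N they and the seat point sink, about 0.45 N/mm, at most 22 mm, and spring back, so press until the handle is felt to snap and stop
- black_bay: the same for the black clip bay
Things that resemble listed ones, but are neither listed nor needed, are in the scene too. Leave any orange or red look-alike of the brush alone.

How it is judged:
By the outcome, as a careful person would: the job done as asked, in the order asked, and still so for the second after the job is handed in, with the robot touching nothing.
It also fails if it takes over 58 s, if anything falls off the work surface, if the arm or the gripper's body presses on something with over 40 N, if the wrist force passes 120 N, or if a joint passes its speed limit or range.

## Working session

There is one attempt and no reset: what is moved stays moved. The work goes in short steps, each a Python script; the robot and the scene stay as the last script left them, time stands still between calls to the robot, and variables do not carry over. Pictures are saved under pics/ and viewed, and the job is handed in when it is done.

```bash
mkdir -p pics; ls
python3 - <<'E'
from plant import r, vision, models, telemetry
import cv2
for n in ("scene","top","wrist"):
    im=vision.snapshot(n); cv2.imwrite(f"pics/{n}0.png",im[:,:,::-1])
    print(n,vision.get_calibration(n))
    if n!="wrist":
        for t in ("brush_mid","brush_tip","trier_mid","scraper_mid","yellow_bay_seat","black_bay_seat","white_bay_seat"):
            print(t,[(d["score"],[round(float(v),4) for v in d["at"]]) for d in models.mark_of(t,n)])
print(telemetry.current_t(),r.nose_length)
E
```

```text
pics
scene {'fx': 431.53583852626, 'fy': 431.53583852626, 'cx': 285.8896835193993, 'cy': 208.56866625401898, 'position': array([1.46211386, 0.4624839 , 0.7847209 ]), 'orientation': array([-0.24786276,  0.45468309,  0.7587554 , -0.39511717])}
brush_mid [(0.95, [0.2651, 0.1616, 0.0081]), (0.77, [0.5338, -0.2284, 0.0046]), (0.66, [0.2593, -0.3295, 0.0089]), (0.18, [0.5555, 0.2562, 0.0576])]
brush_tip [(0.74, [0.3783, 0.2331, 0.01]), (0.55, [0.6663, -0.1819, 0.0093]), (0.54, [0.3368, -0.2168, 0.0091])]
trier_mid [(0.89, [0.5664, 0.1634, 0.0735])]
scraper_mid [(0.63, [0.5567, 0.2532, 0.0578])]
yellow_bay_seat [(0.89, [0.5933, 0.0683, 0.0603]), (0.59, [0.5301, -0.2272, 0.0075])]
black_bay_seat [(0.93, [0.5723, 0.1644, 0.0635])]
white_bay_seat [(0.92, [0.5535, 0.256, 0.0633])]
top {'fx': 438.8915198681276, 'fy': 438.8915198681276, 'cx': 276.53270528066435, 'cy': 213.36028524588409, 'position': array([ 0.39762469, -0.03291298,  1.23647439]), 'orientation': array([-0.04798192,  0.7123869 , -0.69950882,  0.02983376])}
brush_mid [(0.91, [0.5376, -0.2246, 0.0104]), (0.69, [0.2675, 0.1598, 0.0141]), (0.57, [0.2605, -0.331, 0.0136]), (0.41, [0.5535, 0.2543, 0.0626])]
brush_tip [(0.93, [0.3365, -0.2213, 0.0088]), (0.86, [0.3739, 0.2356, 0.0143]), (0.8, [0.6593, -0.1825, 0.0103]), (0.2, [0.5587, 0.2512, 0.059])]
trier_mid [(0.81, [0.5734, 0.162, 0.0791])]
scraper_mid [(0.73, [0.5543, 0.2494, 0.0642]), (0.68, [0.5333, -0.2256, 0.0059])]
yellow_bay_seat [(0.89, [0.5909, 0.0709, 0.0576])]
black_bay_seat [(0.8, [0.5729, 0.1599, 0.0628])]
white_bay_seat [(0.77, [0.5533, 0.2556, 0.063]), (0.47, [0.5717, 0.1635, 0.0743])]
wrist {'fx': 352.5693172038443, 'fy': 352.5693172038443, 'cx': 282.59191039663955, 'cy': 210.23648689802, 'position': array([0.1906612 , 0.54861073, 0.38498856]), 'orientation': array([0.10136227, 0.84177645, 0.5264768 , 0.0629308 ])}
0.85 0.025
```

View pics/top0.png

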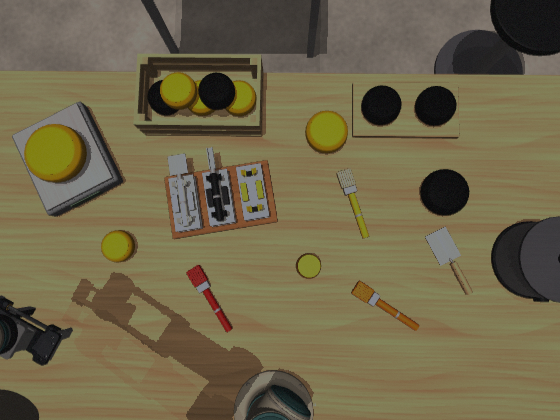

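View pics/scene0.png

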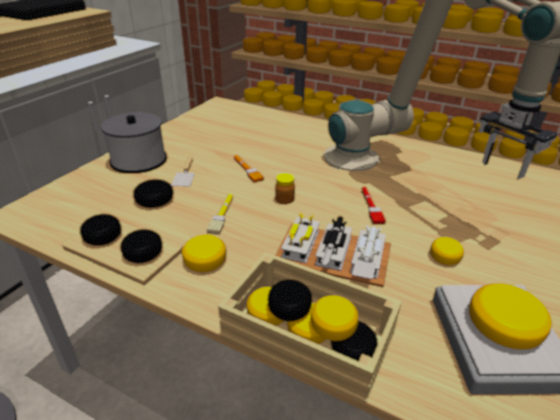

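Run:
```python
import cv2,numpy as np
im=cv2.imread("pics/top0.png")
a=cv2.resize(im[155:335,320:480],None,fx=3,fy=3,interpolation=cv2.INTER_CUBIC)
b=cv2.resize(im[140:260,150:300],None,fx=2,fy=2,interpolation=cv2.INTER_CUBIC)
b=cv2.copyMakeBorder(b,0,540-240,0,0,cv2.BORDER_CONSTANT)
cv2.imwrite("pics/crop0.png",np.hstack([a,b]))
```

```text
(no output)
```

View pics/crop0.png

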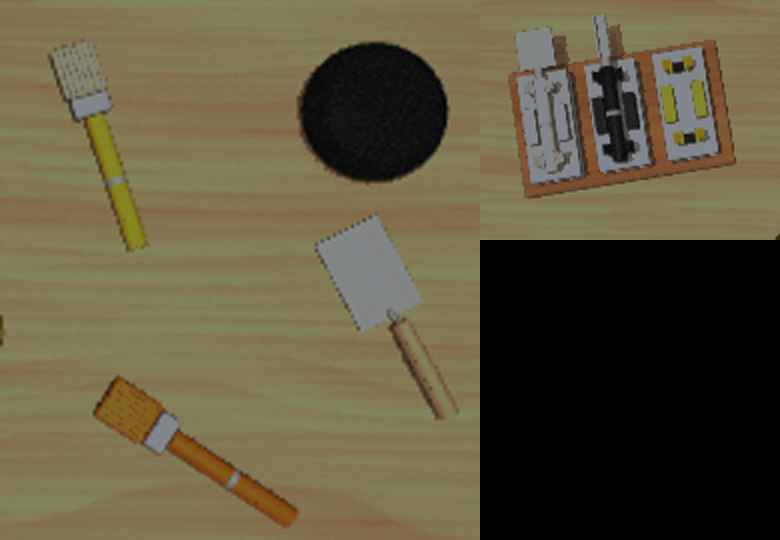

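```bash
cat > h.py <<'E'
from plant import r, gripper_to, inverse_kinematics, vision, models, telemetry
import numpy as np, cv2
from scipy.spatial.transform import Rotation as R
def RM(q): return R.from_quat([q[1],q[2],q[3],q[0]]).as_matrix()
def down(yaw):
    """tool down; jaw axis (tool x) perpendicular to horizontal dir yaw. two choices, nearest to joint6 mid"""
    out=[]
    for s in (1,-1):
        x=s*np.array([-np.sin(yaw),np.cos(yaw),0]); z=np.array([0,0,-1.]); y=np.cross(z,x)
        q=R.from_matrix(np.c_[x,y,z]).as_quat(); out.append(np.array([q[3],q[0],q[1],q[2]]))
    return out
def best(p,yaw):
    c=[]
    for q in down(yaw):
        j=inverse_kinematics(p,q)
        if j is not None: c.append((abs(j[5]),q,j))
    c.sort(key=lambda t:t[0]); return c
def proj(P,c):
    v=(np.asarray(P)-c["position"])@RM(c["orientation"])
    return np.array([c["fx"]*v[0]/v[2]+c["cx"],c["fy"]*v[1]/v[2]+c["cy"]])
def unproj(uv,z,c):
    d=RM(c["orientation"])@np.array([(uv[0]-c["cx"])/c["fx"],(uv[1]-c["cy"])/c["fy"],1])
    return c["position"]+d*(z-c["position"][2])/d[2]
def shot(cam,name):
    c=vision.get_calibration(cam); im=vision.snapshot(cam); cv2.imwrite(f"pics/{name}.png",im[:,:,::-1])
    np.save(f"pics/{name}.npy",c,allow_pickle=True); return im,c
def cal(name): return np.load(f"pics/{name}.npy",allow_pickle=True).item()
E
python3 - <<'E'
from h import *
np.set_printoptions(precision=4,suppress=True)
c=vision.get_calibration("wrist"); print(RM(c["orientation"])); T=RM(telemetry.current_tool_rot()); print(T)
print(T.T@(c["position"]-telemetry.current_ee_pos()), T.T@RM(c["orientation"]))
for p,y in (([.5725,.162,.25],.2),([.5355,-.2265,.25],.3)):
    for b in best(p,y): print(b)
E
```

```text
[[ 0.4377  0.8736  0.2127]
 [ 0.8991 -0.4251 -0.1044]
 [-0.0008  0.2369 -0.9715]]
[[ 0.4384  0.8988  0.0001]
 [ 0.8988 -0.4384  0.0001]
 [ 0.0002  0.     -1.    ]]
[ 0.0016 -0.0691 -0.1545] [[ 1.      0.001  -0.0007]
 [-0.0008  0.9715  0.2369]
 [ 0.0009 -0.2369  0.9715]]
(np.float64(1.529647592238467), array([-0.    ,  0.7742, -0.633 ,  0.    ]), array([ 0.1589,  0.2964,  1.4271, -0.    ,  1.4182,  1.5296]))
(np.float64(1.6119450613513262), array([0.    , 0.633 , 0.7742, 0.    ]), array([ 0.1589,  0.2964,  1.4271, -0.    ,  1.4182, -1.6119]))
(np.float64(0.7510012051048571), array([-0.    ,  0.8048, -0.5935,  0.    ]), array([-0.5198,  0.2757,  1.4568, -0.    ,  1.4091,  0.751 ]))
(np.float64(2.390591448484936), array([0.    , 0.5935, 0.8048, 0.    ]), array([-0.5198,  0.2757,  1.4568, -0.    ,  1.4091, -2.3906]))
```

View pics/wrist0.png

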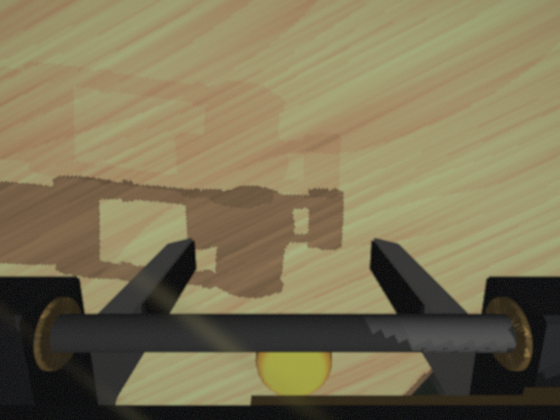

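Run:
```python
from h import *
p=[.50,.148,.30]; b=best(p,.2)[0]
r.movej(b[2])
im,c=shot("wrist","rack1")
for t in ("trier_mid","scraper_mid","yellow_bay_seat","black_bay_seat","white_bay_seat"):
    print(t,[(d["score"],[round(float(v),4) for v in d["at"]]) for d in models.mark_of(t,"wrist")])
print(telemetry.current_t())
```

```text
trier_mid [(0.97, [0.5682, 0.1617, 0.0759])]
scraper_mid [(0.96, [0.5577, 0.2529, 0.061]), (0.22, [0.392, -0.0878, 0.004])]
yellow_bay_seat [(0.62, [0.5936, 0.0691, 0.0606]), (0.21, [0.3899, -0.088, 0.0012])]
black_bay_seat [(0.75, [0.5748, 0.161, 0.056])]
white_bay_seat [(0.94, [0.5574, 0.2576, 0.0615])]
2.8
```

View pics/rack1.png

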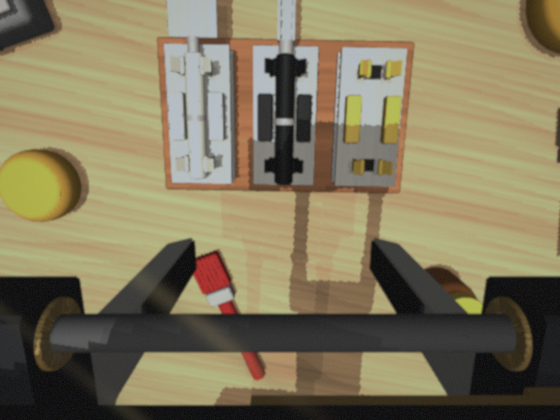

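Run:
```python
import cv2
im=cv2.imread("pics/rack1.png")
a=cv2.resize(im[30:200,150:420],(780,491),interpolation=cv2.INTER_CUBIC)
a=cv2.convertScaleAbs(a,alpha=1.3,beta=25)
cv2.imwrite("pics/rack1z.png",a)
```

```text
(no output)
```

View pics/rack1z.png

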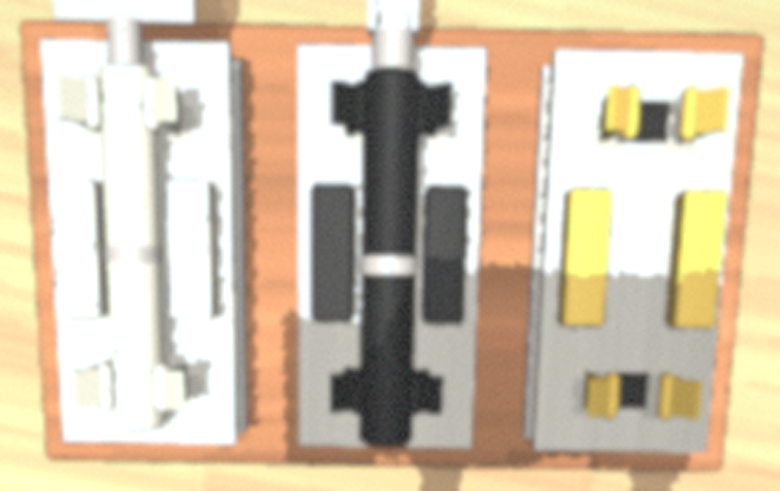

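Run:
```python
from h import *
np.set_printoptions(precision=4,suppress=True)
c=cal("rack1")
f=lambda u,v,z: unproj((150+u/2.889,30+v/2.889),z,c)
B=f(389,254.5,.064); Y=f(641,257,.064); T=f(388,264,.088); 
print("black",B,"yellow",Y,"band",T)
print("trier far/near",f(393,105,.088),f(386,392,.088)," clips",f(393,107,.083),f(385.5,392,.083))
print("yellow clips",f(666,115,.083),f(641,395,.083))
d=B-Y; print("yaw from row",np.arctan2(-d[0],d[1]), np.linalg.norm(d))
a=f(393,105,.088)-f(386,392,.088); print(np.arctan2(a[1],a[0]))
yb=.33; mid=np.array([.5355,-.2265]); p=[mid[0]-.085*np.cos(yb),mid[1]-.085*np.sin(yb),.22]
b=best(p,yb)[0]; r.movej(b[2])
im,c=shot("wrist","brush1")
for t in ("brush_mid","brush_tip"):
    print(t,[(d["score"],[round(float(v),4) for v in d["at"]]) for d in models.mark_of(t,"wrist")])
print(telemetry.current_t())
cv2.imwrite("pics/brush1z.png",cv2.resize(im[0:260,180:480,::-1],None,fx=2.2,fy=2.2,interpolation=cv2.INTER_CUBIC))
# segmentation of yellow handle
hsv=cv2.cvtColor(im,cv2.COLOR_RGB2HSV); m=cv2.inRange(hsv,(22,150,80),(36,255,255)); m[260:]=0
n,l,s,ce=cv2.connectedComponentsWithStats(m)
for i in range(1,n):
    if s[i,4]>150: print(s[i],ce[i])
```

```text
black [0.5736 0.1629 0.064 ] yellow [0.5915 0.0711 0.064 ] band [0.5699 0.1627 0.088 ]
trier far/near [0.6211 0.1715 0.088 ] [0.5261 0.1544 0.088 ]  clips [0.6213 0.1715 0.083 ] [0.5256 0.1545 0.083 ]
yellow clips [0.6375 0.0794 0.083 ] [0.5431 0.0631 0.083 ]
yaw from row 0.19235771624227518 0.09353844597255341
0.17818295838330703
brush_mid [(0.63, [0.5389, -0.2251, 0.0106]), (0.61, [0.2625, -0.3337, 0.0136])]
brush_tip [(0.81, [0.3381, -0.2164, 0.0051]), (0.64, [0.5321, -0.2309, 0.0144])]
4.475
[275  39   4  66 196] [276.0459  71.2857]
[290  39   4  66 187] [291.4813  71.9572]
[275 115  18  60 612] [283.616  151.8971]
```

View pics/brush1z.png

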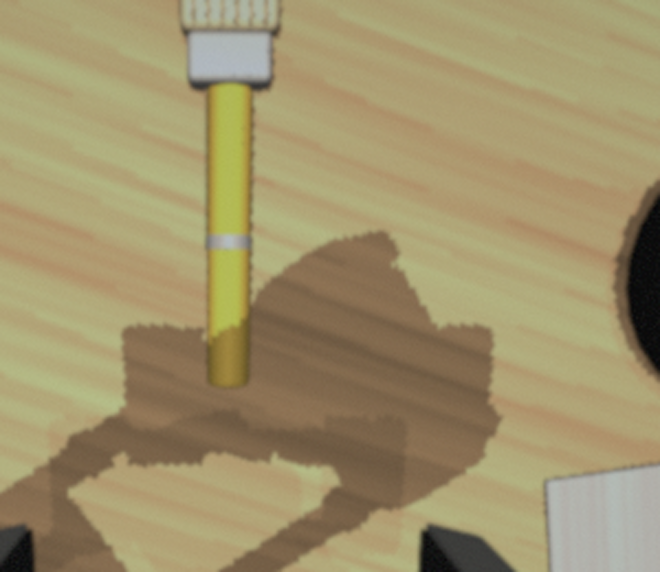

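The yellow-handled brush (top image at 353,205; wrist band at 284,110) fits: yellow handle, steel band and pale bristles. The other two are orange (385,303) and red (210,298), so I'll leave those alone. The trier's band sits about 3.5 mm too near the robot relative to its bay's cheeks, so I'll have to centre it later. Now grasping the brush.

Run:
```python
from h import *
np.set_printoptions(precision=4,suppress=True)
c=cal("brush1")
f=lambda u,v,z: unproj((180+u/2.2,v/2.2),z,c)
m=f(229,242,.02); a=f(230.5,85,.013); b=f(228,384,.013); yb=np.arctan2(a[1]-b[1],a[0]-b[0])
print(m,(a+b)/2,np.linalg.norm(a-b),yb)
q=best([m[0],m[1],.1],yb)[0][1]
gripper_to(.05)
r.move_to([m[0],m[1],.09],q)
hit=r.move_l([m[0],m[1],.028],vel=.08,guard=6); print("hit",hit,telemetry.current_ee_pos())
gripper_to(0.0,f_grip=15); print(telemetry.current_opening(),telemetry.current_wrist_force())
r.move_l([m[0],m[1],.17],vel=.15)
yr=.185; Y=np.array([.5915,.0705])
q=best([*Y,.17],yr); print([x[2] for x in q])
r.move_to([*Y,.17],q[0][1])
print(telemetry.current_opening(),telemetry.current_t())
im,c=shot("wrist","held"); im2,c2=shot("scene","held_s"); im3,c3=shot("top","held_t")
```

```text
[ 0.5336 -0.2266  0.02  ] [ 0.5343 -0.2265  0.013 ] 0.12893056691343197 0.3238338996129091
hit False [ 0.534  -0.2269  0.0284]
0.019325515766652892 [ 0.1394 -0.4288  2.3125]
[array([ 0.0019,  0.3451,  1.5568, -0.    ,  1.2396,  1.3877]), array([ 0.0019,  0.3451,  1.5568, -0.    ,  1.2396, -1.7539])]
0.019595047767537923 9.7333
```

View pics/held.png

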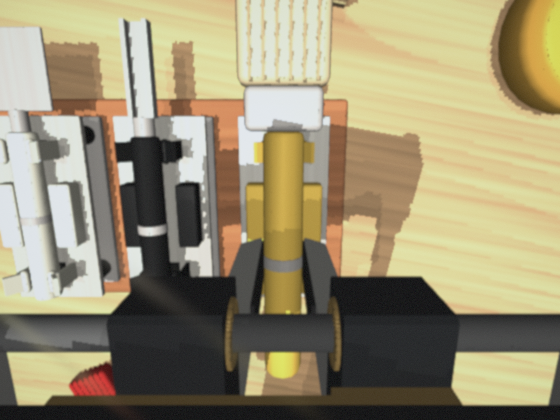

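View pics/held_s.png

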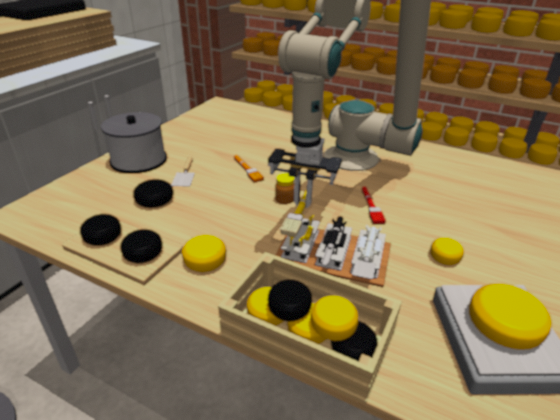

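Run:
```python
from h import *
np.set_printoptions(precision=1,suppress=True)
c=cal("held"); T=RM(telemetry.current_tool_rot()); p=telemetry.current_ee_pos(); print(np.round(p,4))
ax=-T[:,1]; 
for pit in (0,-.05,-.1,.05):
    d=ax*np.cos(pit)+np.array([0,0,1])*np.sin(pit); u=-ax*np.sin(pit)+np.array([0,0,1])*np.cos(pit)
    o=p+[0,0,-.0184]
    print(pit,[proj(o+d*x+u*h,c) for x,h in ((.065,.008),(0,.01),(-.065,.008),(.065,.01))],proj(o+d*.065+u*.01+T[:,0]*.021,c)-proj(o+d*.065+u*.01-T[:,0]*.021,c))
    k=T[:,0]*.01; print([ (proj(o+d*x+k,c)-proj(o+d*x-k,c))[0] for x in (.06,0,-.06)])
```

```text
[0.6 0.1 0.2]
0 [array([287.9, 131.5]), array([287.2, 266.5]), array([286.5, 377.1]), array([287.9, 131.6])] [93.3  0.2]
[np.float64(41.570934875777425), np.float64(38.38205109790471), np.float64(35.64754717241374)]
-0.05 [array([287.7, 130.7]), array([287.2, 265.6]), array([286.6, 380.5]), array([287.8, 130.5])] [91.5  0.2]
[np.float64(40.86450857216704), np.float64(38.38205109790471), np.float64(36.18393164139417)]
-0.1 [array([287.6, 130.2]), array([287.2, 264.6]), array([286.7, 383.8]), array([287.7, 129.9])] [89.8  0.2]
[np.float64(40.17530386134945), np.float64(38.38205109790471), np.float64(36.742044277474236)]
0.05 [array([288. , 132.7]), array([287.2, 267.5]), array([286.4, 373.5]), array([288.1, 133.1])] [95.1  0.2]
[np.float64(42.29327759657002), np.float64(38.38205109790471), np.float64(35.13299783291836)]
```

Run:
```python
import cv2
im=cv2.imread("pics/held.png")
cv2.imwrite("pics/heldz.png",cv2.resize(im[80:400,200:370],None,fx=1.85*1,fy=1.85,interpolation=cv2.INTER_CUBIC))
```

```text
(no output)
```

View pics/heldz.png

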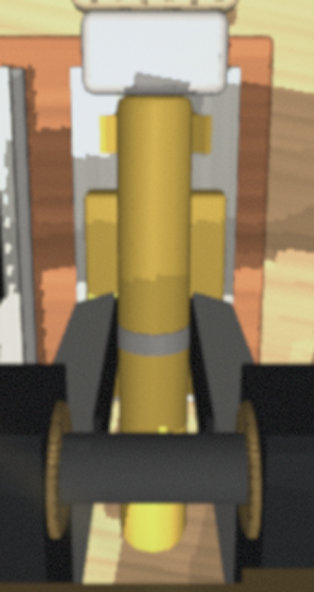

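Run:
```python
from h import *
c=cal("held"); T=RM(telemetry.current_tool_rot()); p=telemetry.current_ee_pos(); ax=-T[:,1]; print(ax,p)
for row,z,x in ((182.7,.064,.025),(142.5,.083,.057),(163,.083,.043),(142.5,.075,.057),(163,.075,.043)):
    P=unproj((283,row),z,c); print(row,(P-p)@ax-x)
```

```text
[ 9.83275350e-01  1.82125034e-01 -2.40643563e-04] [0.59159988 0.06904967 0.16990737]
182.7 0.001112977560388577
142.5 -0.0005480861650056235
163 -0.00028198107420661367
142.5 -0.000926671526873292
163 -0.0011163070300437145
```

Run:
```python
from h import *
np.set_printoptions(precision=4,suppress=True)
p=telemetry.current_ee_pos(); f0=telemetry.current_wrist_force()
print(f0)
r.move_l([.5915,p[1],.105],vel=.12)
h=r.move_l([.5915,p[1],.0955],vel=.03,guard=3); print(h,telemetry.current_ee_pos(),telemetry.current_wrist_force())
gripper_to(.045)
print(telemetry.current_ee_pos(),telemetry.current_wrist_force())
r.move_l([.5915,p[1],.15],vel=.15)
im,c=shot("wrist","laid"); shot("top","laid_t")
print(telemetry.current_t())
```

```text
[-0.6239 -0.0772 -0.76  ]
False [0.5918 0.069  0.0958] [ 0.26   -0.0129  0.0624]
[0.5915 0.0691 0.0955] [ 0.1514 -0.1243 -0.4125]
12.2583
```

View pics/laid.png

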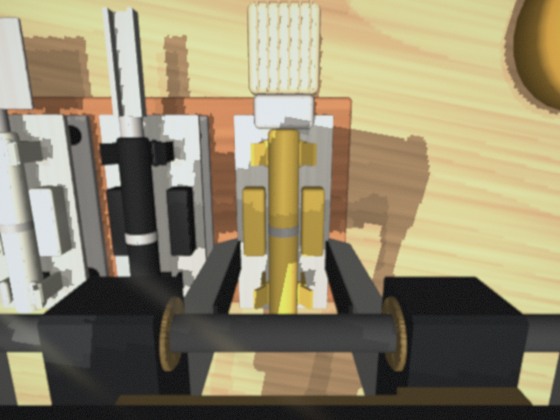

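```bash
cat >> h.py <<'E'
def press(x,y,ztop0=.125,fmax=34,fhome=20,zmin=.070):
    r.move_l([x,y,ztop0],vel=.1); f0=telemetry.current_wrist_force()[2]; z=.115; log=[]; peak=0; snapped=False
    r.move_l([x,y,z],vel=.06)
    while z>zmin:
        z-=.0015
        r.move_l([x,y,z],vel=.04)
        F=telemetry.current_wrist_force()[2]-f0; p=telemetry.current_ee_pos()[2]-.025; log.append((round(p*1000,1),round(float(F),1)))
        peak=max(peak,F)
        sink=min(max(F-3,0)/.45,22); est=p*1000+sink   # unloaded top height: 88 on mouths, 72 home
        if F>5 and est<74.5: snapped=True
        if (snapped and F>fhome) or F>fmax: break
    print("snapped",snapped,log)
    # unload slowly
    for zz in np.arange(z+.004,.1125,.004):
        r.move_l([x,y,zz],vel=.08); F=telemetry.current_wrist_force()[2]-f0
        print("up",round(float(telemetry.current_ee_pos()[2]-.025)*1000,1),round(float(F),1))
        if F<.7: break
E
python3 - <<'E'
from h import *
c=cal("laid"); p=telemetry.current_ee_pos(); ax=np.array([np.cos(.185),np.sin(.185),0])
B=unproj((284,232),.088,c); C=unproj((284,187),.064,c); D=unproj((284,141.5),.083,c)
print((B-p)@ax,(C-p)@ax-.025,(D-p)@ax-.057,(unproj((284,165),.083,c)-p)@ax-.043)
gripper_to(0.0,f_grip=15)
press(.5915,p[1])
r.move_l([.5915,p[1],.15],vel=.15); shot("wrist","pressed"); shot("scene","pressed_s"); print(telemetry.current_t())
E
```

```text
0.001999838078251892 0.0020488821959351346 0.0017405221965565223 0.0012804128199640843
snapped True [(np.float64(88.6), -0.3), (np.float64(87.3), 1.2), (np.float64(85.7), 2.4), (np.float64(84.2), 2.8), (np.float64(82.6), 4.0), (np.float64(81.1), 4.1), (np.float64(79.7), 4.2), (np.float64(78.2), 5.3), (np.float64(76.8), 6.2), (np.float64(75.4), 5.9), (np.float64(74.1), 6.8), (np.float64(72.7), 7.2), (np.float64(71.3), 8.8), (np.float64(69.9), 7.8), (np.float64(68.5), 9.2), (np.float64(67.1), 9.4), (np.float64(65.7), 10.3), (np.float64(64.3), 10.2), (np.float64(62.9), 10.9), (np.float64(61.6), 11.1), (np.float64(60.4), 12.2), (np.float64(59.0), 12.7), (np.float64(56.8), 9.3), (np.float64(54.9), 7.8), (np.float64(53.5), 9.8), (np.float64(52.1), 10.2), (np.float64(50.7), 11.1), (np.float64(49.9), 14.6), (np.float64(49.7), 21.6)]
up 52.1 10.3
up 55.7 8.3
up 59.4 6.4
up 63.1 5.6
up 66.8 3.1
up 70.3 2.1
up 74.2 -0.0
23.3667
```

View pics/pressed.png

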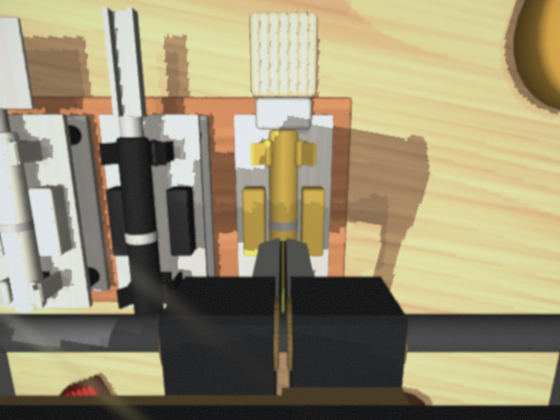

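Yellow brush: the force dropped at a tip height of about 59 mm, stopped hard at 50 mm (full buffer travel), and contact ended near 72 mm, so it's home. Now the trier.

Run:
```python
from h import *
P=[.5735,.1615,.15]; yr=.185
r.move_l([.5735,.1615,.15],vel=.2) if 0 else r.move_to(P,best(P,yr)[0][1])
gripper_to(.045)
im,c=shot("wrist","tr1"); np.save("pics/tr1_tcp.npy",telemetry.current_ee_pos()); print(telemetry.current_ee_pos(),telemetry.current_t())
cv2.imwrite("pics/tr1z.png",cv2.convertScaleAbs(cv2.resize(im[110:330,200:370,::-1],None,fx=2.7,fy=2.7,interpolation=cv2.INTER_CUBIC),alpha=1.4,beta=25))
```

```text
[0.5734726  0.16151985 0.15001589] 24.7167
```

View pics/tr1z.png

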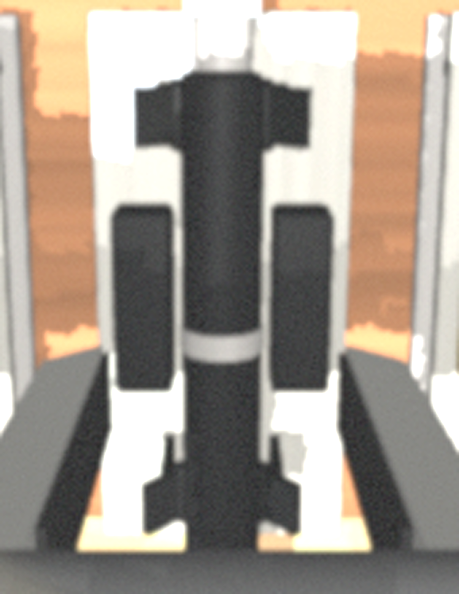

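View pics/tr1.png

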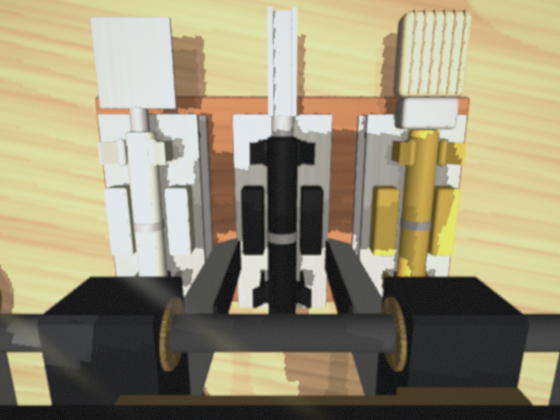

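Run:
```python
from h import *
c=cal("tr1"); p=np.load("pics/tr1_tcp.npy"); ax=np.array([np.cos(.185),np.sin(.185),0])
g=lambda u,v,z,x:(unproj((200+u/2.7,110+v/2.7),z,c)-p)@ax-x
print("band",g(222,347,.088,0),"far end",g(222,73,.086,.065),"cheek",g(222,206,.064,.025),g(222,388,.064,-.025),"clips",g(222,89,.083,.057),g(222,147,.083,.043))
```

```text
band -0.0030849380195650004 far end -0.004114117405594836 cheek 0.0018695826160545076 0.0025323148614044 clips 0.00020361774349836326 0.0009658541653731686
```

Run:
```python
from h import *
np.set_printoptions(precision=4,suppress=True)
ax=np.array([np.cos(.185),np.sin(.185),0]); P=np.array([.5735,.1615,0]); z=lambda v:np.array([0,0,v])
h=r.move_l(P+z(.0958),vel=.1,guard=6); print(h,telemetry.current_ee_pos())
gripper_to(0,f_grip=15); print(telemetry.current_opening(),telemetry.current_wrist_force())
r.move_l(P+z(.106),vel=.08)
Q=P+ax*.0047
r.move_l(Q+z(.106),vel=.05)
h=r.move_l(Q+z(.0957),vel=.04,guard=4); print(h,telemetry.current_ee_pos(),telemetry.current_wrist_force())
gripper_to(.045)
r.move_l(Q+z(.15),vel=.15)
im,c=shot("wrist","tr2"); np.save("pics/tr2_tcp.npy",telemetry.current_ee_pos()); print(telemetry.current_ee_pos(),telemetry.current_t())
cv2.imwrite("pics/tr2z.png",cv2.convertScaleAbs(cv2.resize(im[110:330,200:370,::-1],None,fx=2.7,fy=2.7,interpolation=cv2.INTER_CUBIC),alpha=1.4,beta=25))
```

```text
False [0.5739 0.1616 0.0961]
0.01952855913596491 [-0.2726  1.897   1.1682]
False [0.578  0.1627 0.0957] [-0.827   1.1774  1.9242]
[0.5774 0.1622 0.1491] 28.0167
```

View pics/tr2z.png

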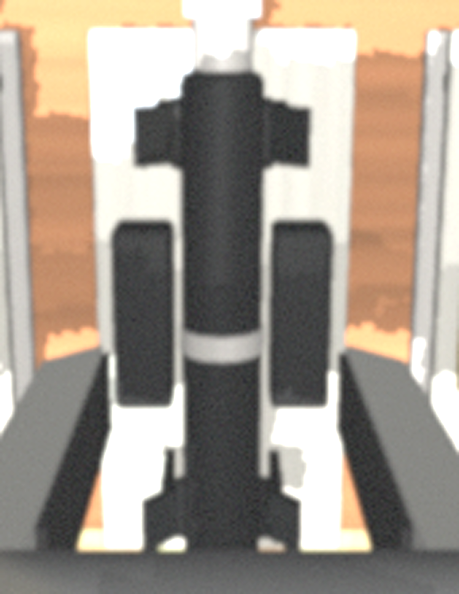

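Run:
```python
from h import *
c=cal("tr2"); p=np.load("pics/tr2_tcp.npy"); ax=np.array([np.cos(.185),np.sin(.185),0])
g=lambda u,v,z,x:(unproj((200+u/2.7,110+v/2.7),z,c)-p)@ax-x
print("band",g(222,347,.088,0),"far end",g(222,73,.086,.065),"cheek",g(222,223,.064,.025),g(222,405,.064,-.025),"clips",g(222,107,.083,.057),g(222,165,.083,.043))
a=cv2.imread("pics/laid.png"); b=cv2.imread("pics/pressed.png")
z=lambda i:cv2.convertScaleAbs(cv2.resize(i[110:290,215:355],None,fx=2.8,fy=2.8,interpolation=cv2.INTER_CUBIC),alpha=1.4,beta=20)
cv2.imwrite("pics/ycmp.png",np.hstack([z(a),z(b)]))
```

```text
band -0.0025277420853080986 far end -0.0036032598438386146 cheek -0.0020143477411341884 -0.0017508509219822492 clips -0.0033485014988192466 -0.002693690656885593
```

View pics/ycmp.png

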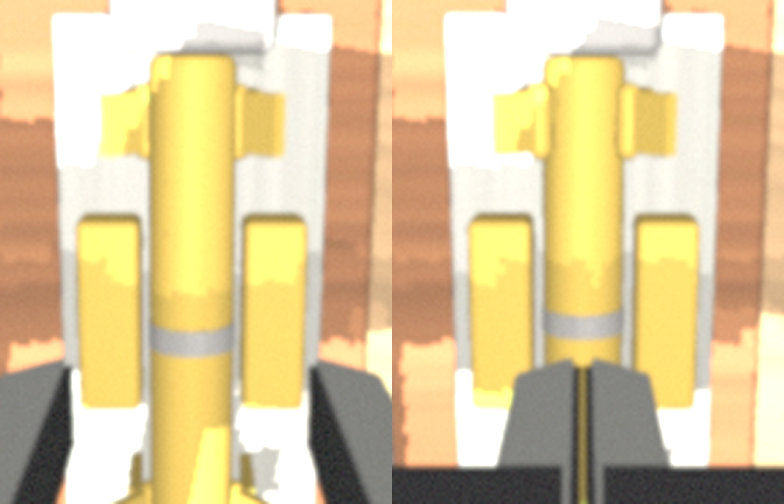

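Run:
```python
from h import *
c=cal("pressed"); ax=np.array([np.cos(.185),np.sin(.185),0])
g=lambda v,z,x:(unproj((283,110+v/2.8),z,c))@ax-x
print("yellow band",g(326,.072,0),"cheek",g(218,.064,.025),g(402,.064,-.025),"clips",g(92,.083,.057),g(157,.083,.043))
Q=np.array([.5735,.1615])+ax[:2]*.0017
gripper_to(0.0,f_grip=15)
press(*Q)
r.move_l([*Q,.15],vel=.15)
gripper_to(.045)
im,_=shot("wrist","fin1"); shot("scene","fin_s"); print(telemetry.current_ee_pos(),telemetry.current_t())
cv2.imwrite("pics/fin1z.png",cv2.convertScaleAbs(cv2.resize(im[80:310,80:480,::-1],None,fx=1.95,fy=1.95,interpolation=cv2.INTER_CUBIC),alpha=1.4,beta=20))
```

```text
yellow band 0.5941395761774844 cheek 0.5945071290715147 0.59642134329236 clips 0.5939643197699243 0.5936660081815859
snapped True [(np.float64(88.6), 1.2), (np.float64(87.3), 1.6), (np.float64(85.7), 2.9), (np.float64(84.1), 3.0), (np.float64(82.6), 3.3), (np.float64(81.1), 3.5), (np.float64(79.6), 4.9), (np.float64(78.2), 5.5), (np.float64(76.8), 7.0), (np.float64(75.4), 6.8), (np.float64(74.0), 7.1), (np.float64(72.6), 8.4), (np.float64(71.2), 8.2), (np.float64(69.8), 8.4), (np.float64(68.4), 9.2), (np.float64(67.1), 10.5), (np.float64(65.7), 10.2), (np.float64(64.3), 10.8), (np.float64(62.8), 11.7), (np.float64(61.6), 12.1), (np.float64(60.3), 13.1), (np.float64(58.9), 13.6), (np.float64(56.8), 9.4), (np.float64(54.9), 9.7), (np.float64(53.5), 10.6), (np.float64(52.1), 10.3), (np.float64(50.7), 11.5), (np.float64(49.9), 14.0), (np.float64(49.7), 21.6)]
up 52.0 10.3
up 55.6 8.4
up 59.3 7.2
up 63.1 6.1
up 66.7 4.1
up 70.3 1.9
up 74.3 -0.1
[0.57519354 0.16179714 0.15005792] 39.9583
```

View pics/fin1z.png

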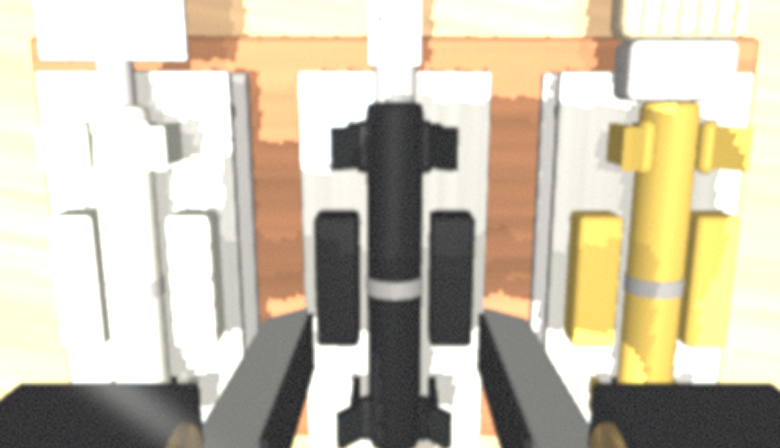

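Run:
```python
from h import *
r.move_l([.5752,.162,.22],vel=.2)
P=[.50,.148,.30]; r.move_to(P,best(P,.185)[0][1])
im,_=shot("wrist","fin2"); shot("top","fin_t")
for t in ("brush_mid","trier_mid","scraper_mid"):
    print(t,[(d["score"],[round(float(v),4) for v in d["at"]]) for d in models.mark_of(t,"wrist")[:2]])
print(telemetry.current_t())
cv2.imwrite("pics/fin2z.png",cv2.convertScaleAbs(cv2.resize(im[20:200,150:420,::-1],None,fx=2.889,fy=2.889,interpolation=cv2.INTER_CUBIC),alpha=1.2,beta=10))
```

```text
brush_mid [(0.88, [0.2647, 0.1602, 0.0108]), (0.76, [0.592, 0.0689, 0.0638])]
trier_mid [(0.6, [0.5721, 0.1634, 0.0595])]
scraper_mid [(0.84, [0.5582, 0.2539, 0.06])]
41.225
```

View pics/fin2z.png

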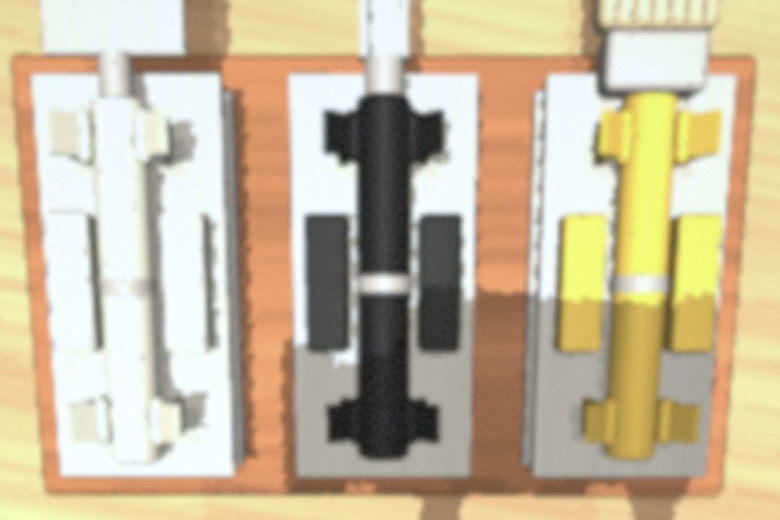

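View pics/fin_t.png

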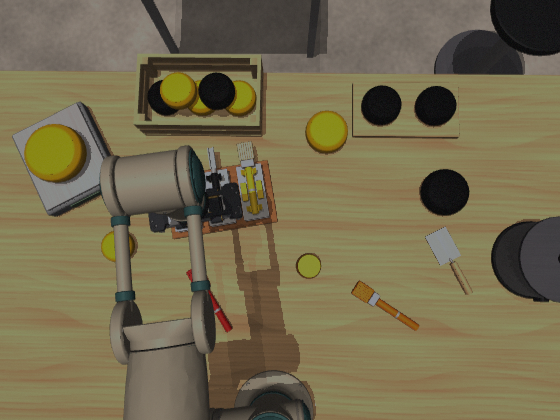

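```bash
python3 -c "
from h import *
print(telemetry.current_wrist_force()); r.sign_off(); print(telemetry.current_t())"
```

```text
[-0.00959831 -0.07544828 -0.17639741]
the job is handed in; nothing more can be done
the job is handed in; nothing more can be done
```

The brush and the trier are both snapped home in their own clips, and I handed the job in at about 41 s with the robot touching nothing.

- **Brush:** I laid the yellow brush on the yellow clips with its head away from the robot and pressed its back with shut fingers.
- **Trier:** It lay about 4–5 mm too near the robot, so I lifted it and shifted it 4.7 mm forward. Then I pressed it home in the black clips.
- **Snapping home:** Both presses gave the same readings. The force dropped at about 13 N, then stopped hard at about 22 N with the fingertips at 50 mm. On release, contact ended between 70 and 74 mm; the top of a handle that is home stands at 72 mm.
- **Centring:** In the last wrist picture the steel bands of all three tools are level with each other, and both handles look straight in both clips. My estimates of how far each band is off centre range from 0 to about 1.5 mm. They disagree by 1–2 mm depending on whether I measure from the cheeks or the clips.
- **Other objects:** The scraper is unmoved as far as the wrist pictures show. The last overhead picture shows no change in the other things, though the arm hid part of the view.
- **Look-alikes:** The network's best match for the brush in the last picture was the red look-alike. It gave the real brush, seated in the yellow bay, as its second match.

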